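# Lever up the concrete cactus stand and shim it level

### The arm

A 6-joint arm with a two-finger parallel gripper is mounted at the origin on the work surface. World frame = base frame: x ahead of the robot, y to its left, z up, the work surface at z = 0. Lengths are in m, angles in rad, forces in N, time in s.
With the tool pointing down it reaches from about 0.375 to 0.9 m from the base axis. Payload 3.1 kg.
Tool frame: the origin (TCP) lies between the finger pads; the fingertips stand 17 mm ahead of it and the grasp point (between the pads) lies 2 mm behind it; z points along the fingers, y is the line along which they close (so a half turn about z gives the same grasp; the last joint's range is limited). The gripper opens to 85 mm and grips with 20 to 120 N. Pads are 22 mm wide; open, the fingers measure 114 mm over their backs; the gripper's body (76 mm by 85 mm) begins 54 mm behind the grasp point. The pads swing forward as they close: fully open they stand 13 mm farther back than shut.
Start: joints at [1.018, 0.527, 1.433, -0, 1.181, -0.178], TCP at [0.229, 0.582, 0.248] pointing down, gripper open.
Joint ranges: [-3.08, 3.08], [-0.75, 2.2], [0.22, 2.44], [-1.43, 4.57], [0, 2.65], [-2.85, 2.85]. Speed limits (rad/s): [2.79, 2.79, 3.14, 3.14, 3.14, 3.14].

### API

Orientations are given as a unit quaternion [x, y, z, w].
In Python, from station import sense, vision, order gives the robot as it stands.
- The arm moves only by the shell command python3 -m crank 'ROWS' [OPENING] [FORCE]. ROWS is JSON, a list of rows, each an object with "dp": the shift along the world's x, y, z in units of 30 mm (1.0 is 30 mm), a list of three; "angular": the turn, a rotation vector about the world's x, y, z in degrees, a list of three. In form: [{"dp": [dx, dy, dz], "angular": [ax, ay, az]}, ...]. A call has 1 to 20 rows; each row shifts and turns the commanded pose from where the row before left it; what a row does not reach is not made up. A row lasts 1/10 s, in which the tool goes at most 50 mm and 8.59 degrees, less where a joint would pass 70% of its speed; a pose out of reach is approached as far as the arm can. A call is refused whole if a number of a shift passes 1 or a number of a turn 8.59, either way. A call with a gripper value outside its range is refused whole. OPENING is the closure, from 0 (fully open) to 1 (shut), set as the call begins (- or left out, the last holds). The fingers move at their own pace and stop on an object; FORCE is the grip in N (left out, the last holds). Time passes only in rows, so rows that do not move let the fingers close. It gives the time, the measured TCP pose, the force, the opening and the grip force at its end, in the units of the state.
- sense(): the state, without advancing time (a new reading comes with each control period).
- vision.snapshot(name): name is "scene" or "top" or "wrist"; returns a dict with "image" (480x640x3 uint8, blue, green, red), "range_z" (480x640 float32, m along the optical axis (not along the pixel's ray), 0 where there is no reading), "mtx" (3x3 intrinsics, pixels), "dist" ([k1, k2, p1, p2, k3] as OpenCV has them; the pictures are not rectified), "pose" (4x4, takes a point from camera to world coordinates); the wrist camera has in their place "mount" (4x4, takes a point from camera to tool coordinates, whose origin is the TCP and whose axes are the flange's). Camera axes: x right, y down, z forward; pixel columns grow to the right and rows downward; lengths in m; the calibration is good to about 2 mm. A picture is of the moment at which its call begins: read the wrist's pose just before it.
- order.sign_off(): hands the job in; it is judged then, once.
The state is a dict: "t": time; "q": joint angles; "qd": joint speeds; "tau": joint torques, N m; "tcp_pos": TCP position; "tool_rot": TCP orientation; "force": force on the tool from outside, world axes, zero at the start; "ft_torque": the same for the moment, N m; "finger_gap": opening from 0.0 (shut) to 1.0 (fully open); "gripper_force": force on a finger pad.
Only numpy, scipy, OpenCV 4.12 (cv2) and the standard library are available. Lean on these libraries where they do the work, as an engineer would, in place of code of your own. Each camera call takes 0.05 s, during which the arm holds its last target. There are 200 camera calls.

### The job

The heavy concrete cactus stand sags at its free edge: with the pry bar laid over the steel fulcrum, lever that edge up gently and no higher than needed (never push or lift the stand with the hand itself), swing the bar under the jig's hook without forcing it and let go, so that the hook keeps the edge up. Then slide the wooden shim under the raised edge, in front of the rubber foot and beside the bar, gently on until it is felt to touch the foot. Finally unhook the bar while holding it, let the stand down gently so that it sits level on the shim, lay the bar flat on the bare desk, and leave everything else where it is.

Things in the scene. Friction and masses are not known exactly. Their poses are not given: they have to be found in the camera images.
- stand: Fixed steel pivot bar (220 x 22 x 16 mm) of the cactus stand. Origin: not on the pivot but on the desk straight below the middle of the slab's free edge; x runs along that edge, y points from the free edge in under the slab to the pivot (a line along x at y = 200 mm, 22 mm above the desk), z up.
- slab (a joint): Tilt of the concrete slab about the pivot, rad: 0 = sagging at rest, 0.03 = level, grows as the free edge rises (stop 0.14). Slab 240 (x) x 220 x 26 mm, about 3 kg with the pot and cactus cast on its pivot end (up to 190 mm above the desk); 11 to 20 N raise the free edge. It falls back if not held. Keep it below 0.115.
- slab_edge (a point): Middle of the lower corner line of the slab's free edge, moving with the slab. Height above the desk: 16 mm at rest, 22 mm when level, 28 mm at 0.06 rad.
- foot: Fixed black rubber foot bar under the slab, 210 (x) x 12 (y) x 15 mm high, parallel to the free edge, axes as the stand's; this origin on the desk, 55 mm in from the edge. On its front sits a stiff adjustable stop pad, full width, whose face lies somewhere between 37 and 45 mm in from the free edge: hidden and not measured, to be found by feel with the shim (push 2 to 20 N; it counts as the foot).
- jig: Lever jig fixed before the free edge: plywood plate 94 x 100 x 8 mm (y from +15 to -85 mm) with a round-topped steel fulcrum ridge along x, 12 mm thick, 18 mm high, between two lugs 38 mm apart and 34 mm high that guide the bar; and a hook. Origin on the desk below the middle of the ridge, about 50 mm outside the free edge; axes within 0.04 rad of the stand's (y towards the slab).
- fulcrum (a point): Middle of the top of the fulcrum ridge, 18 mm above the desk. The bar, pressed down on the pad below the hook and turned about it by 0.3 rad counter-clockwise seen from above (grip towards jig +x), lies under the hook; let go, it rises against the hook and stays by friction.
- hook (a point): Underside of the hook arm, 20.3 mm above the desk, at jig x = +22, y = -60 mm: a steel arm 12 mm wide in y from a post (face at x = +35 mm) to its free end at x = +16 mm, open towards -x. Below it a rubber pad 11.8 mm high (x -28 to +34 mm, 20 mm wide in y): the bar's 6 mm steel passes between pad and arm with 2.5 mm to spare.
- bar: Loose pry bar, 0.3 kg: steel strip 22 mm wide with a dark wooden grip 24 mm wide, 28 mm high (x -45 to +45 mm). Origin on the flat underside below the grip's middle; x runs to the tip at +200 mm. Steel 6 mm thick to x = 135, then a 4 mm blade. Lies on the fulcrum at x = 120, tip 30 mm in under the slab; goes in with the grip raised about 10 degrees. 5 to 15 N down on the grip lift the slab.
- bar_tip (a point): End of the pry bar's blade, middle of its 4 mm thickness.
- shim: Loose wooden shim, 70 g: block 36 (x) x 80 (y) x 22 mm high with an upright grip tab at its rear (36 wide in x, 14 thick, centred at y = -33 mm, top 54 mm high). Origin under the block's middle; its +y end goes in first. Fully in, that end touches the foot's pad, so the origin lies from 3 mm outside to 5 mm inside the free edge. Room for it beside the bar: stand x about -55 mm.
- tray: Bystander: round wooden tray, 150 mm across, origin under its middle.
- eraser0: Bystander: rubber eraser 32 x 16 x 12 mm on the tray.
- eraser1: Bystander: rubber eraser 32 x 16 x 12 mm on the tray.
- coaster: Bystander: round glass coaster, 90 mm across, 7 mm thick.
- stylus: Bystander: aluminium stylus 120 mm long, 10 mm thick, lying.
- mug: Bystander: white mug, 80 mm across, 90 mm high, origin under its middle.
- gluepot: Bystander: small jar, 56 mm across, 70 mm high, origin under its middle.
Not all that is in view belongs to the job. Several things look just like the shim: the one meant starts farthest to the robot's left.

How it is judged:
By the outcome, as a careful person would: the job done as asked, in the order asked, and still so for the second after the job is handed in, with the robot touching nothing.
It also fails if it takes over 72 s, if anything falls off the work surface, if the arm or the gripper's body presses on something with over 40 N, if the wrist force passes 120 N, or if a joint passes its speed limit or range.

## Working session

There is one attempt and no reset: what is moved stays moved. The work goes in short steps, Python scripts to look and compute and a shell command to move; the robot and the scene stay as the last step left them, time stands still between calls to the robot, and variables do not carry over. Pictures are saved under pics/ and viewed, at most 10 in all, crops included, and the job is handed in when it is done.

```bash
mkdir -p pics; ls
cat > h.py <<'E'
import numpy as np, cv2
from station import sense, vision, order
from scipy.spatial.transform import Rotation as R
def snap(n):
    s=sense(); d=vision.snapshot(n)
    if 'pose' not in d:
        T=np.eye(4);T[:3,:3]=R.from_quat(s['tool_rot']).as_matrix();T[:3,3]=s['tcp_pos'];d['pose']=T@d['mount']
    return d
def cast(d,uv,z):
    p=cv2.undistortPoints(np.array(uv,float).reshape(-1,1,2),d['mtx'],np.array(d['dist']))[:,0]
    r=np.c_[p,np.ones(len(p))]@d['pose'][:3,:3].T;o=d['pose'][:3,3]
    return o+r*((z-o[2])/r[:,2])[:,None]
def cloud(d):
    v,u=np.mgrid[:480,:640];uv=np.c_[u.ravel(),v.ravel()].astype(float)
    p=cv2.undistortPoints(uv.reshape(-1,1,2),d['mtx'],np.array(d['dist']))[:,0]
    P=np.c_[p,np.ones(len(p))]*d['range_z'].reshape(-1,1)
    W=P@d['pose'][:3,:3].T+d['pose'][:3,3]
    W[d['range_z'].ravel()==0]=np.nan
    return W.reshape(480,640,3)
E
python3 - <<'E'
from h import *
import pickle
for n in('top','scene'):
    d=snap(n);cv2.imwrite(f'pics/{n}0.png',d['image']);pickle.dump(d,open(n+'0.pkl','wb'));print(n,d['pose'].round(3).tolist(),d['mtx'].round(0).tolist())
print(sense())
E
```

```text
pics
top [[-0.03, -0.997, 0.074, 0.478], [-0.999, 0.031, 0.013, -0.042], [-0.015, -0.073, -0.997, 1.176], [0.0, 0.0, 0.0, 1.0]] [[561.0, 0.0, 317.0], [0.0, 561.0, 233.0], [0.0, 0.0, 1.0]]
scene [[-0.874, 0.268, -0.405, 0.959], [0.486, 0.507, -0.712, 0.697], [0.014, -0.819, -0.574, 0.63], [0.0, 0.0, 0.0, 1.0]] [[452.0, 0.0, 318.0], [0.0, 452.0, 232.0], [0.0, 0.0, 1.0]]
{'t': 0.1, 'q': array([ 1.01747747e+00,  5.28365878e-01,  1.43379789e+00,  2.04140393e-05,
        1.18140632e+00, -1.78480377e-01]), 'qd': array([-0.00116893, -0.00388049, -0.00470487,  0.00115092, -0.00020949,
        0.00050382]), 'tau': array([-4.25282024e-04, -4.43304634e+01, -1.78586054e+01, -2.05082033e-04,
        3.86795014e-03,  5.77194399e-06]), 'tcp_pos': array([0.22844989, 0.58108288, 0.2474284 ]), 'tool_rot': array([ 1.86327674e-01,  9.82487160e-01, -9.19884762e-04, -3.62565199e-04]), 'force': array([-0.1192063 , -1.05831055,  0.54158931]), 'ft_torque': array([0.02928987, 0.04825378, 0.03477332]), 'gripper_force': 0.0, 'finger_gap': 0.9956111305561112}
```

View pics/top0.png

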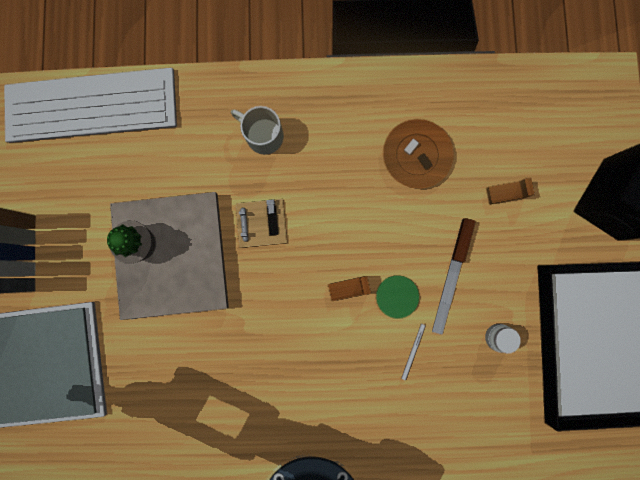

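View pics/scene0.png

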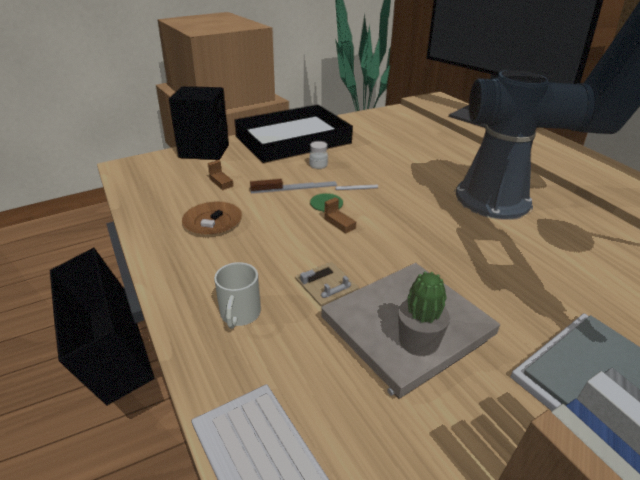

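The top view has the slab at (170,255) with its free edge on the right at about x=222. The jig is at (262,223), the bar runs from (466,225) to (438,332), and the coaster is at (398,297). There are two shim lookalikes, A at (350,288) and B at (512,191). Image left is the robot's left (+y), so A is the one meant. I'll measure everything and confirm A in a crop.

Run:
```python
from h import *
import pickle
d=pickle.load(open('top0.pkl','rb'));W=cloud(d);im=d['image']
def comp(mask,name,zf):
    n,l,st,c=cv2.connectedComponentsWithStats(mask.astype(np.uint8))
    for i in range(1,n):
        if st[i,4]<60: continue
        ys,xs=np.where(l==i)
        cn=cv2.minAreaRect(np.c_[xs,ys].astype(np.float32))
        b=cast(d,cv2.boxPoints(cn),zf)[:,:2]
        z=W[ys,xs,2]
        print(name,st[i].tolist(),'ctr',cast(d,[cn[0]],zf)[0,:2].round(4),'box',b.round(3).tolist(),'z',np.nanpercentile(z,[10,50,90]).round(3))
z=W[:,:,2]; roi=np.zeros((480,640),bool);roi[100:400,200:540]=1
comp(roi&(z>0.004),'obj',0.01)
comp((z>0.03)&(z<.055)&(np.arange(640)[None]<235)&(np.arange(640)[None]>100)&(np.arange(480)[:,None]<330)&(np.arange(480)[:,None]>180),'slab',.042)
hsv=cv2.cvtColor(im,cv2.COLOR_BGR2HSV)
print('desk z',np.nanmedian(z[250:400,250:320]))
big=np.hstack([cv2.resize(im[255:325,310:430],(400,233),interpolation=2),cv2.resize(im[160:230,460:580],(400,233),interpolation=2)])
big=np.vstack([big,cv2.resize(im[190:260,200:320],(800,467),interpolation=2)[:367]])
cv2.imwrite('pics/crop0.png',big)
```

```text
obj [231, 106, 53, 49, 1418] ctr [0.7952 0.0851] box [[0.832, 0.151], [0.871, 0.074], [0.759, 0.019], [0.72, 0.096]] z [0.005 0.046 0.088]
obj [382, 119, 72, 70, 3233] ctr [ 0.7276 -0.2438] box [[0.731, -0.14], [0.834, -0.248], [0.724, -0.348], [0.623, -0.239]] z [0.006 0.011 0.017]
obj [486, 178, 49, 26, 808] ctr [ 0.6416 -0.4359] box [[0.652, -0.384], [0.67, -0.482], [0.631, -0.488], [0.614, -0.39]] z [0.017 0.021 0.052]
obj [200, 192, 29, 120, 2739] ctr [0.5336 0.1892] box [[0.66, 0.217], [0.658, 0.157], [0.409, 0.162], [0.411, 0.221]] z [0.038 0.042 0.045]
obj [236, 199, 51, 49, 2010] ctr [0.5909 0.0892] box [[0.635, 0.144], [0.642, 0.041], [0.547, 0.035], [0.54, 0.137]] z [0.005 0.008 0.017]
obj [440, 218, 36, 88, 901] ctr [ 0.4949 -0.317 ] box [[0.409, -0.275], [0.59, -0.333], [0.582, -0.36], [0.401, -0.302]] z [0.005 0.024 0.029]
obj [328, 276, 43, 26, 716] ctr [ 0.4488 -0.0903] box [[0.461, -0.046], [0.474, -0.128], [0.437, -0.134], [0.423, -0.052]] z [0.019 0.022 0.053]
obj [376, 276, 43, 43, 1184] ctr [ 0.4277 -0.1886] box [[0.472, -0.147], [0.47, -0.234], [0.383, -0.23], [0.386, -0.144]] z [0.005 0.006 0.009]
obj [401, 324, 24, 56, 271] ctr [ 0.314  -0.2176] box [[0.261, -0.19], [0.371, -0.235], [0.367, -0.245], [0.257, -0.201]] z [0.005 0.008 0.011]
obj [485, 324, 36, 29, 803] ctr [ 0.3343 -0.404 ] box [[0.327, -0.358], [0.377, -0.386], [0.342, -0.451], [0.292, -0.422]] z [0.025 0.067 0.071]
slab [110, 192, 118, 128, 11130] ctr [0.527 0.278] box [[0.641, 0.403], [0.655, 0.176], [0.416, 0.157], [0.399, 0.38]] z [0.041 0.044 0.048]
desk z -0.0007242526848290076
```

View pics/crop0.png

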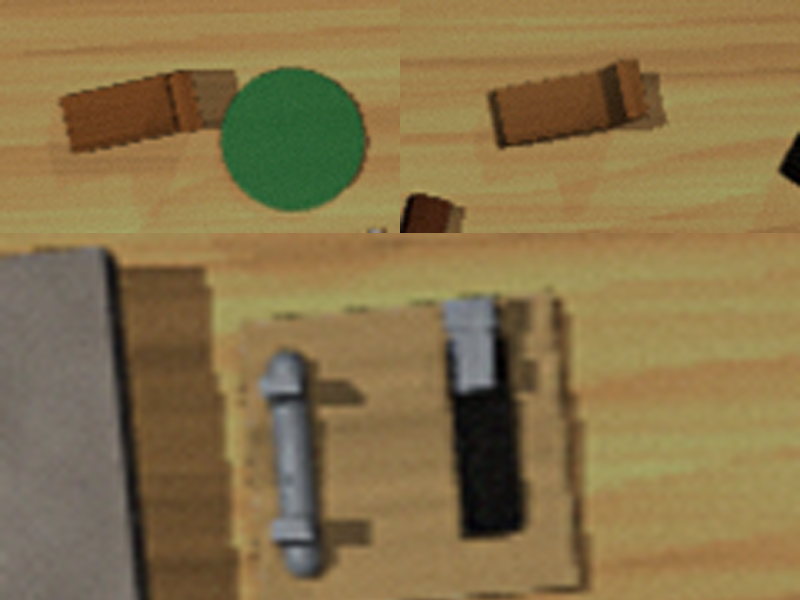

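A, at (350,288), is the shim meant: of the two lookalikes it lies farther left (y≈-0.09 against -0.44), and its tab faces -y. The jig sits about 50 mm towards stand +x, so the shim spot is clear of it. I'm moving out and will look at the jig and slab edge from close by on the way.

```bash
python3 -m crank '[{"dp":[0.65,-0.94,0],"angular":[0,0,0]},{"dp":[0.65,-0.94,0],"angular":[0,0,0]},{"dp":[0.65,-0.94,0],"angular":[0,0,0]},{"dp":[0.65,-0.94,0],"angular":[0,0,0]},{"dp":[0.65,-0.94,0],"angular":[0,0,0]},{"dp":[0.65,-0.94,0],"angular":[0,0,0]},{"dp":[0.65,-0.94,0],"angular":[0,0,0]},{"dp":[0.65,-0.94,0],"angular":[0,0,0]},{"dp":[0.65,-0.94,0],"angular":[0,0,0]},{"dp":[0.65,-0.94,0],"angular":[0,0,0]},{"dp":[0.65,-0.94,0],"angular":[0,0,0]},{"dp":[0.65,-0.94,0],"angular":[0,0,0]},{"dp":[0.65,-0.94,0],"angular":[0,0,0]},{"dp":[0.65,-0.94,0],"angular":[0,0,0]},{"dp":[0.65,-0.94,0],"angular":[0,0,0]},{"dp":[0.65,-0.94,0],"angular":[0,0,0]},{"dp":[0,0,0],"angular":[0,0,0]},{"dp":[0,0,0],"angular":[0,0,0]},{"dp":[0,0,0],"angular":[0,0,0]}]'
python3 - <<'E'
from h import *
import pickle
d=snap('wrist');pickle.dump(d,open('w1.pkl','wb'));cv2.imwrite('pics/w1.png',d['image'])
print(d['mount'].round(3).tolist(),d['pose'].round(3).tolist())
E
```

```text
t: 2.0
tcp_pos: [0.5397, 0.131, 0.2479]
tool_rot: [0.186, 0.983, -0.0, -0.001]
force: [0.2, 0.2, 0.1]
finger_gap: 0.999
gripper_force: 0.0
[[0.0, -0.958, -0.287, 0.074], [1.0, -0.0, 0.001, -0.0], [-0.001, -0.287, 0.958, -0.127], [0.0, 0.0, 0.0, 1.0]] [[0.366, 0.892, 0.265, 0.471], [0.931, -0.351, -0.104, 0.158], [0.001, 0.285, -0.959, 0.375], [0.0, 0.0, 0.0, 1.0]]
```

View pics/w1.png

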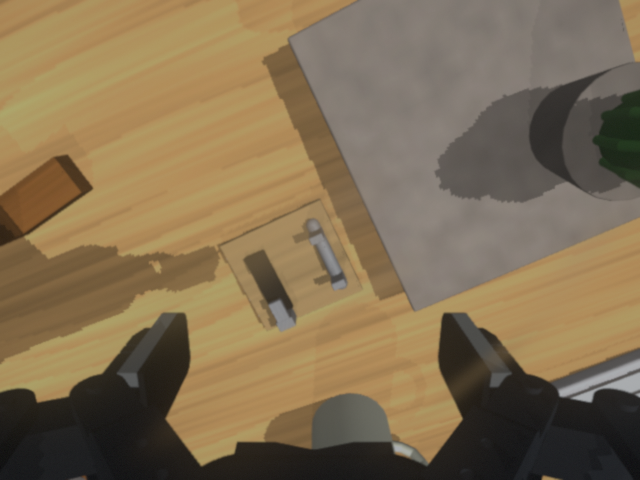

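The wrist view shows the slab's free-edge corners at about (289,39) and (413,310). The jig plate corners are (219,246), (318,199), (363,290) and (268,330), with the ridge from (313,225) to (341,285) and the hook at (285,320). Next I'll get the numbers and refine the bar from the top view.

Run:
```python
from h import *
import pickle
d=pickle.load(open('w1.pkl','rb'));W=cloud(d)
c=cast(d,[(219,246),(318,199),(363,290),(268,330)],.008)[:,:2]
print('plate',c.round(4).tolist(),'ctr',c.mean(0).round(4),[round(float(np.linalg.norm(c[i]-c[i-1])),4) for i in range(4)])
e1=c[2]-c[1];e2=c[3]-c[0];ex=(e1+e2);yaw=np.arctan2(ex[1],ex[0]);f=(c[1]+c[2]-c[0]-c[3]);print('yaw x',yaw,'from y',np.arctan2(-f[0],f[1]))
J=W[180:340,210:370].reshape(-1,3)
for lo,hi in((.005,.0105),(.0105,.0135),(.0145,.0205),(.022,.04)):
    m=(J[:,2]>lo)&(J[:,2]<hi)&(J[:,1]<.145); P=J[m]
    print(lo,hi,m.sum(),P.mean(0).round(4),P.min(0).round(3),P.max(0).round(3))
m=(J[:,2]>.0145)&(J[:,2]<.05)&(J[:,1]<.145)&(J[:,1]>.1);P=J[m]
r=cv2.minAreaRect((P[:,:2]*1000).astype(np.float32));print('ridge',r)
# slab
z=W[:,:,2]; m=(z>.035)&(z<.05);m[:,480:]=0;m=m.astype(np.uint8);m[310:]=0
n,l,st,cc=cv2.connectedComponentsWithStats(m);i=1+st[1:,4].argmax()
rows=np.arange(60,300,4);xs=[np.where(l[r]==i)[0][0] for r in rows]
P=cast(d,np.c_[xs,rows],.042);k=np.polyfit(P[:,0],P[:,1],1);print('edge dir',np.arctan(k[0]),k,np.abs(np.polyval(k,P[:,0])-P[:,1]).max())
q=cast(d,[(289,39),(413,310)],.042);print('corners',q.round(4).tolist(),q.mean(0).round(4))
# bar from top
t=pickle.load(open('top0.pkl','rb'));im=t['image'][:,:,:].astype(int)
sub=np.zeros((480,640),bool);sub[215:340,425:485]=1
hsv=cv2.cvtColor(t['image'],cv2.COLOR_BGR2HSV)
g=sub&(hsv[:,:,1]<60)&(hsv[:,:,2]>110)
n,l,st,cc=cv2.connectedComponentsWithStats(g.astype(np.uint8));i=1+st[1:,4].argmax();ys,xs=np.where(l==i)
r=cv2.minAreaRect(np.c_[xs,ys].astype(np.float32));print('steel px',r,cast(t,cv2.boxPoints(r),.005)[:,:2].round(4).tolist())
z=cloud(t)[:,:,2];g=sub&(z>.02);ys,xs=np.where(g);r=cv2.minAreaRect(np.c_[xs,ys].astype(np.float32));print('grip',cast(t,[r[0]],.028)[0],cast(t,cv2.boxPoints(r),.028)[:,:2].round(4).tolist())
```

```text
plate [[0.547, 0.0367], [0.5397, 0.1351], [0.6347, 0.1429], [0.6405, 0.0446]] ctr [0.5905 0.0898] [0.0938, 0.0987, 0.0954, 0.0985]
yaw x 0.08293191030843435 from y 0.066777658818009
0.005 0.0105 7797 [0.5855 0.0915 0.0089] [0.54  0.037 0.005] [0.64  0.143 0.01 ]
0.0105 0.0135 1228 [0.5884 0.0699 0.0123] [0.541 0.042 0.011] [0.634 0.138 0.013]
0.0145 0.0205 688 [0.585  0.1225 0.0177] [0.552 0.058 0.015] [0.634 0.132 0.02 ]
0.022 0.04 843 [0.6074 0.0913 0.0292] [0.561 0.059 0.022] [0.637 0.132 0.037]
ridge ((587.360107421875, 124.78688049316406), (71.25305938720703, 12.24009895324707), 3.5249931812286377)
edge dir 0.08211904415380326 [0.08230413 0.12437156] 0.00048399848169916604
corners [[0.4172, 0.1602, 0.042], [0.6527, 0.178, 0.042]] [0.535  0.1691 0.042 ]
steel px ((446.7022399902344, 297.14202880859375), (10.670400619506836, 73.76204681396484), 15.422160148620605) [[0.3544, -0.2586], [0.5003, -0.3059], [0.4936, -0.3272], [0.3478, -0.2798]]
grip [ 0.5407124  -0.32867647  0.028     ] [[0.5017, -0.3027], [0.5874, -0.33], [0.5799, -0.3549], [0.4943, -0.3274]]
```

```bash
python3 -m crank '[{"dp":[0,-0.96,0],"angular":[0,0,0.5]},{"dp":[0,-0.96,0],"angular":[0,0,0.5]},{"dp":[0,-0.96,0],"angular":[0,0,0.5]},{"dp":[0,-0.96,0],"angular":[0,0,0.5]},{"dp":[0,-0.96,0],"angular":[0,0,0.5]},{"dp":[0,-0.96,0],"angular":[0,0,0.5]},{"dp":[0,-0.96,0],"angular":[0,0,0.5]},{"dp":[0,-0.96,0],"angular":[0,0,0]},{"dp":[0,-0.96,0],"angular":[0,0,0]},{"dp":[0,-0.96,0],"angular":[0,0,0]},{"dp":[0,-0.96,0],"angular":[0,0,0]},{"dp":[0,-0.96,-0.3],"angular":[0,0,0]},{"dp":[0,-0.96,-0.6],"angular":[0,0,0]},{"dp":[0,-0.96,-0.9],"angular":[0,0,0]},{"dp":[0.02,-0.96,-0.9],"angular":[0,0,0]},{"dp":[0.02,-0.96,-0.9],"angular":[0,0,0]},{"dp":[0,0,-0.9],"angular":[0,0,0]},{"dp":[0,0,-0.9],"angular":[0,0,0]},{"dp":[0,0,0],"angular":[0,0,0]},{"dp":[0,0,0],"angular":[0,0,0]}]'
python3 -c "
from station import sense;print(sense()['q'].round(2))"
```

```text
t: 4.05
tcp_pos: [0.5422, -0.3292, 0.0863]
tool_rot: [0.156, 0.988, 0.0, -0.0]
force: [0.4, -0.5, 0.9]
finger_gap: 1.003
gripper_force: 0.0
[-0.72  0.75  1.53  0.    0.87 -1.98]
```

```bash
python3 -m crank '[{"dp":[0,0,-0.7],"angular":[0,0,0]},{"dp":[0,0,-0.7],"angular":[0,0,0]},{"dp":[0,0,-0.5],"angular":[0,0,0]},{"dp":[0,0,-0.3],"angular":[0,0,0]},{"dp":[0,0,0],"angular":[0,0,0]}]' && python3 -m crank '[{"dp":[0,0,0],"angular":[0,0,0]},{"dp":[0,0,0],"angular":[0,0,0]},{"dp":[0,0,0],"angular":[0,0,0]},{"dp":[0,0,0],"angular":[0,0,0]},{"dp":[0,0,0],"angular":[0,0,0]},{"dp":[0,0,0],"angular":[0,0,0]},{"dp":[0,0,0],"angular":[0,0,0]},{"dp":[0,0,0],"angular":[0,0,0]}]' 1 100
```

```text
t: 4.55
tcp_pos: [0.5419, -0.33, 0.02]
tool_rot: [0.156, 0.988, 0.0, -0.0]
force: [-0.8, -0.3, 0.1]
finger_gap: 1.003
gripper_force: 0.0
t: 5.35
tcp_pos: [0.5424, -0.3309, 0.0213]
tool_rot: [0.156, 0.988, -0.0, 0.001]
force: [0.1, -0.7, 5.7]
finger_gap: 0.261
gripper_force: 99.5
```

```bash
python3 -m crank '[{"dp":[0,0,0.5],"angular":[0,0,0]},{"dp":[0,0,0.9],"angular":[0,0,0]},{"dp":[0,0,0.9],"angular":[0,0,0]},{"dp":[0,0.5,0.9],"angular":[0,0,0]},{"dp":[0.19,0.95,0.4],"angular":[0,0,-6.79]},{"dp":[0.19,0.95,0],"angular":[0,0,-6.79]},{"dp":[0.19,0.95,0],"angular":[0,0,-6.79]},{"dp":[0.19,0.95,0],"angular":[0,0,-6.79]},{"dp":[0.19,0.95,0],"angular":[0,0,-6.79]},{"dp":[0.19,0.95,0],"angular":[0,0,-6.79]},{"dp":[0.19,0.95,0],"angular":[0,0,-6.79]},{"dp":[0.19,0.95,0],"angular":[0,0,-6.79]},{"dp":[0.19,0.95,0],"angular":[0,0,-6.79]},{"dp":[0.19,0.95,0],"angular":[0,0,-6.79]},{"dp":[0,0,0],"angular":[-5,-0.37,0]},{"dp":[0,0,0],"angular":[-5,-0.37,0]},{"dp":[0,0,-0.4],"angular":[0,0,0]},{"dp":[0,0,-0.2],"angular":[0,0,0]},{"dp":[0,0,0],"angular":[0,0,0]},{"dp":[0,0,0],"angular":[0,0,0]}]'
python3 - <<'E'
from h import *
import pickle
ims=[]
for n in('top','scene'):
    d=snap(n);pickle.dump(d,open(n+'2.pkl','wb'));ims.append(d['image'])
a=cv2.resize(ims[0][150:300,200:400],(800,600),interpolation=2)
b=cv2.resize(ims[1][170:320,250:450],(800,600),interpolation=2)
cv2.imwrite('pics/c2.png',cv2.resize(np.vstack([a,b]),(450,600)));cv2.imwrite('pics/a2.png',a)
s=sense();M=R.from_quat(s['tool_rot']).as_matrix();print(s['tcp_pos'],M.round(4).tolist(),s['force'],s['q'].round(2))
E
```

```text
t: 7.35
tcp_pos: [0.5987, -0.0314, 0.1098]
tool_rot: [0.679, 0.729, -0.06, 0.063]
force: [0.5, 0.1, -2.9]
finger_gap: 0.257
gripper_force: 98.4
[ 0.59915827 -0.03136887  0.11035652] [[-0.0692, 0.9975, 0.0128], [0.9823, 0.0704, -0.1733], [-0.1738, 0.0006, -0.9848]] [-0.44348827  0.20102444 -3.58065363] [-0.16  0.68  1.62 -0.23  0.82 -0.07]
```

View pics/a2.png

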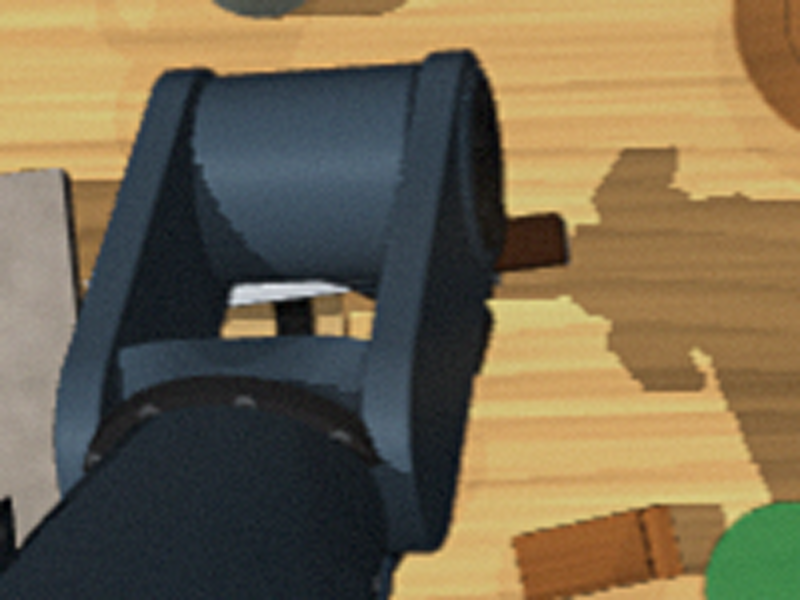

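The arm hides the jig in the top view; only the grip end at (540,240) shows. I'll use the scene and wrist views instead.

Run:
```python
from h import *
import pickle
d=snap('wrist');pickle.dump(d,open('w2.pkl','wb'))
b=pickle.load(open('scene2.pkl','rb'))['image'][200:360,250:410]
a=cv2.resize(d['image'],(360,270))
cv2.imwrite('pics/c3.png',np.hstack([cv2.resize(b,(480,480),interpolation=2)[:270*1+210],np.vstack([a,np.zeros((210,360,3),np.uint8)])])[:, :800])
```

```text
(no output)
```

View pics/c3.png

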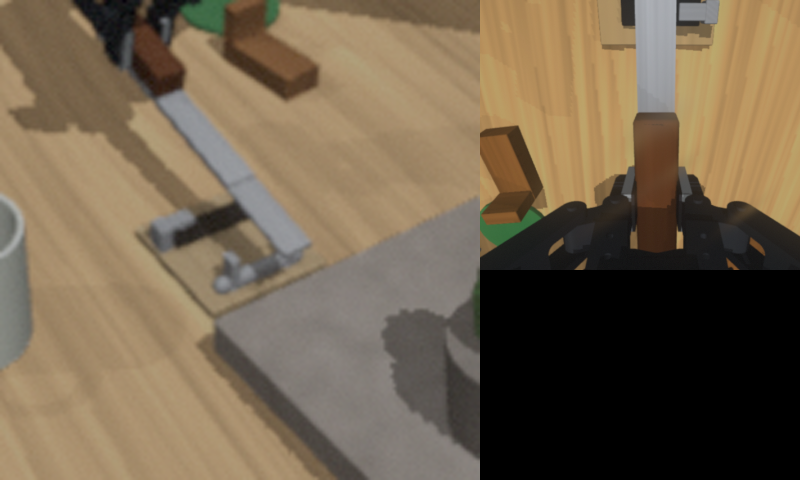

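The scene crop shows the blade tip corners at image px (340,285.7) and (352.7,281), beside the ridge. In the wrist view the bar lies straight and centred in the gripper. Now to check the tip against the expected position.

Run:
```python
from h import *
import pickle
d=pickle.load(open('scene2.pkl','rb'));W=cloud(d)
for z in(.054,.058,.062):print(z,cast(d,[(340,285.7),(352.7,281)],z).mean(0).round(4))
for (u,v) in((345,280),(340,274),(335,268)):print(W[v,u].round(4))
# fulcrum lugs in scene: ridge ends
P=W[255:310,315:365].reshape(-1,3)
w=pickle.load(open('w2.pkl','rb'));hsv=cv2.cvtColor(w['image'],cv2.COLOR_BGR2HSV)
Wl=cloud(w);T=np.linalg.inv(w['pose'])
for r in(20,60,100,140,180,210):
    z=w['range_z'][r];row=hsv[r];zz=Wl[r,:,2]
    m=np.where((zz>.05)&(np.arange(640)>250)&(np.arange(640)<400))[0]
    if len(m):
        q=(np.c_[Wl[r,[m[0],m[-1]]],[1,1]]@T.T)@w['mount'].T
        print(r,m[0],m[-1],'tool frame mm',(q[:,:3]*1000).round(1).tolist())
```

```text
0.054 [0.5873 0.1578 0.054 ]
0.058 [0.5899 0.1615 0.058 ]
0.062 [0.5925 0.1653 0.062 ]
[0.5887 0.1543 0.0603]
[0.5902 0.1381 0.0638]
[0.5916 0.1213 0.0672]
20 276 348 tool frame mm [[99.8, -11.8, 14.1], [99.6, 9.7, 13.4]]
60 276 347 tool frame mm [[88.5, -12.1, 13.7], [88.6, 9.7, 14.6]]
100 277 347 tool frame mm [[76.8, -12.1, 14.2], [76.8, 10.0, 14.4]]
140 279 346 tool frame mm [[64.5, -11.7, 14.2], [64.5, 9.9, 14.0]]
180 280 345 tool frame mm [[51.4, -11.7, 15.2], [51.5, 9.8, 14.3]]
210 275 350 tool frame mm [[44.9, -12.1, -1.3], [45.3, 10.2, -3.1]]
```

Run:
```python
from h import *
import pickle
for n in('top0','scene0','w1'):
    d=pickle.load(open(n+'.pkl','rb'));W=cloud(d).reshape(-1,3)
    F=np.array([.5877,.1247]);ex=np.array([.9973,.073]);ey=np.array([-.073,.9973])
    q=W[:,:2]-F;a=q@ex;b=q@ey
    desk=np.nanmedian(W[(np.abs(a)<.04)&(b<-.1)&(b>-.2),2]); pl=np.nanmedian(W[(np.abs(a)<.03)&(b<-.012)&(b>-.04),2])
    m=(np.abs(a)<.06)&(np.abs(b)<.014)&(W[:,2]>pl+.005);h=m&(W[:,2]>pl+.018)
    m2=(np.abs(a)<.06)&(b<-.045)&(b>-.075)&(W[:,2]>pl+.008)
    print(n,'desk',desk.round(4),'plate',pl.round(4),'ridge',m.sum(),(a[m].min()*1e3).round(1),(a[m].max()*1e3).round(1),'b',(np.percentile(b[m],[2,50,98])*1e3).round(1),'lugs a',np.sort(a[h]*1e3).round(0)[::4],'hook',m2.sum(),(np.percentile(a[m2],[3,97])*1e3).round(1),(np.percentile(b[m2],[3,97])*1e3).round(1))
d=pickle.load(open('scene2.pkl','rb'));W=cloud(d);roi=W[230:300,300:360].reshape(-1,3)
m=(roi[:,2]>.05)&(roi[:,2]<.085);P=roi[m];q=P[:,:2]-F;a=q@ex;b=q@ey
for lo in(-.03,-.015,0,.015,.025,.03,.035):
    k=(b>lo)&(b<lo+.01);print(lo,k.sum(),(np.percentile(a[k],[3,97])*1e3).round(1) if k.any() else '',P[k,2].mean().round(4) if k.any() else '')
```

```text
top0 desk -0.0009 plate 0.0075 ridge 185 -40.6 34.8 b [-6.  -0.1  5.5] lugs a [-25. -24. -23. -21. -20. -19.  20.  22.  23.  24.  26.  27.] hook 100 [12.1 44.4] [-68.2 -53.6]
scene0 desk 0.0012 plate 0.009 ridge 212 -32.3 37.8 b [-5.8  1.9  5.6] lugs a [-24. -21. -20. -19. -18. -17. -17.  22.  22.  24.  25.  26.  28.  28.
  28.] hook 98 [18.6 47.2] [-67.7 -53. ]
w1 desk 0.0009 plate 0.009 ridge 1999 -60.0 35.3 b [-5.1  5.8 13.8] lugs a [-60. -60. -60. -60. -60. -60. -60. -60. -60. -60. -60. -60. -60. -60.
 -60. -60. -60. -60. -60. -60. -60. -60. -60. -60. -60. -60. -60. -60.
 -60. -60. -60. -60. -60. -60. -60. -60. -60. -60. -60. -60. -60. -60.
 -60. -60. -60. -60. -60. -60. -60. -60. -60. -60. -60. -60. -59. -59.
 -59. -59. -59. -59. -59. -59. -59. -59. -59. -59. -59. -59. -59. -59.
 -59. -59. -59. -59. -59. -59. -59. -59. -59. -59. -59. -59. -59. -59.
 -59. -59. -59. -59. -59. -59. -59. -59. -59. -59. -59. -59. -59. -59.
 -59. -59. -59. -59. -59. -59. -59. -59. -59. -59. -59. -59. -59. -59.
 -59. -59. -59. -59. -59. -59. -59. -59. -59. -59. -59. -59. -59. -59.
 -59. -59. -59. -59. 
[... 463 characters left out ...]
8. -58. -58.
 -57. -57. -57. -57. -57. -57. -57. -57. -57. -57. -57. -57. -57. -57.
 -57. -56. -26. -26. -26. -26. -26. -26. -26. -26. -26. -26. -25. -25.
 -25. -25. -25. -24. -24. -24. -24. -23. -23. -23. -23. -23. -22. -22.
 -22. -22. -21. -21. -21. -21. -21. -20. -20. -20. -20.  18.  19.  19.
  19.  19.  19.  19.  19.  19.  19.  19.  19.  19.  20.  20.  20.  20.
  21.  21.  21.  21.  21.  22.  22.  22.  23.  23.  23.  23.  24.  24.
  24.  24.  24.  25.  25.  26.] hook 520 [15.7 43.5] [-66.9 -52.3]
-0.03 55 [-9.5 11.5] 0.0707
-0.015 47 [-9.8 11.9] 0.0673
0 45 [-9.7 11.6] 0.0645
0.015 47 [-9.6 11.7] 0.062
0.025 50 [-10.1  11.6] 0.0603
0.03 47 [-10.4  11. ] 0.0592
0.035 22 [-9.7 10.4] 0.0587
```

```bash
python3 -m crank '[{"dp":[0.03,0.08,-0.4],"angular":[0,0,0]},{"dp":[0,0,-0.5],"angular":[0,0,0]},{"dp":[0,0,-0.4],"angular":[0,0,0]},{"dp":[0,0,-0.12],"angular":[0,0,0]},{"dp":[0,0,0],"angular":[0,0,0]},{"dp":[0,0,0],"angular":[0,0,0]}]'
```

```text
t: 8.1
tcp_pos: [0.6, -0.028, 0.0676]
tool_rot: [0.679, 0.729, -0.059, 0.064]
force: [0.7, 0.2, -2.8]
finger_gap: 0.26
gripper_force: 98.5
```

```bash
python3 -m crank '[{"dp":[-0.017,0.213,-0.044],"angular":[0,0,0]},{"dp":[-0.017,0.213,-0.044],"angular":[0,0,0]},{"dp":[-0.017,0.213,-0.044],"angular":[0,0,0]},{"dp":[0,0,0],"angular":[0,0,0]}]' && python3 -m crank '[{"dp":[-0.017,0.213,-0.044],"angular":[0,0,0]},{"dp":[-0.017,0.213,-0.044],"angular":[0,0,0]},{"dp":[-0.017,0.213,-0.044],"angular":[0,0,0]},{"dp":[0,0,0],"angular":[0,0,0]},{"dp":[0,0,0],"angular":[0,0,0]}]'
python3 - <<'E'
from h import *
import pickle
d=snap('scene');pickle.dump(d,open('scene3.pkl','wb'))
print(sense()['force'])
E
```

```text
t: 8.5
tcp_pos: [0.598, -0.0075, 0.0637]
tool_rot: [0.678, 0.73, -0.059, 0.064]
force: [-0.0, 0.9, -2.8]
finger_gap: 0.263
gripper_force: 98.5
t: 9.0
tcp_pos: [0.5967, 0.0106, 0.0597]
tool_rot: [0.678, 0.729, -0.059, 0.064]
force: [0.6, 0.5, -3.6]
finger_gap: 0.259
gripper_force: 98.5
[ 0.33939063  0.47866524 -2.6572525 ]
```

```bash
python3 -m crank '[{"dp":[0.002,-0.019,-0.091],"angular":[1.272,0.093,0]},{"dp":[0.002,-0.019,-0.091],"angular":[1.272,0.093,0]},{"dp":[0.002,-0.019,-0.091],"angular":[1.272,0.093,0]},{"dp":[0.002,-0.019,-0.091],"angular":[1.272,0.093,0]},{"dp":[0.002,-0.019,-0.091],"angular":[1.272,0.093,0]},{"dp":[0.002,-0.019,-0.091],"angular":[1.272,0.093,0]},{"dp":[0.002,-0.019,-0.091],"angular":[1.272,0.093,0]},{"dp":[0,0,0],"angular":[0,0,0]}]' && python3 -m crank '[{"dp":[0.002,-0.019,-0.091],"angular":[1.272,0.093,0]},{"dp":[0.002,-0.019,-0.091],"angular":[1.272,0.093,0]},{"dp":[0.002,-0.019,-0.091],"angular":[1.272,0.093,0]},{"dp":[0,0,0],"angular":[0,0,0]},{"dp":[0,0,0],"angular":[0,0,0]}]'
```

```text
t: 9.85
tcp_pos: [0.5973, 0.0058, 0.041]
tool_rot: [0.682, 0.732, -0.006, 0.007]
force: [-1.2, 1.2, 3.0]
finger_gap: 0.262
gripper_force: 99.1
t: 10.35
tcp_pos: [0.5976, 0.0046, 0.0334]
tool_rot: [0.681, 0.732, 0.016, -0.017]
force: [-1.8, 0.8, 5.5]
finger_gap: 0.26
gripper_force: 99.6
```

```bash
python3 -m crank '[{"dp":[0.002,-0.019,-0.091],"angular":[1.272,0.093,0]},{"dp":[0.002,-0.019,-0.091],"angular":[1.272,0.093,0]},{"dp":[0,0,0],"angular":[0,0,0]},{"dp":[0,0,0],"angular":[0,0,0]}]'
python3 - <<'E'
from h import *
import pickle
d=snap('scene');pickle.dump(d,open('scene4.pkl','wb'));s=sense();M=R.from_quat(s['tool_rot']).as_matrix();print(s['tcp_pos'],M[:,0],s['force'])
# slab tilt: fit planes of slab top before/after
for n in('scene0','scene4'):
    d=pickle.load(open(n+'.pkl','rb'));W=cloud(d).reshape(-1,3)
    O=np.array([.535,.169]);ex=np.array([.9968,.08]);ey=np.array([-.08,.9968]);q=W[:,:2]-O;a=q@ex;b=q@ey
    m=(a<.09)&(a>.03)&(b>.01)&(b<.12)&(W[:,2]>.03)&(W[:,2]<.08)
    k=np.polyfit(b[m],W[m,2],1);r=W[m,2]-np.polyval(k,b[m]);print(n,m.sum(),k,r.std())
E
```

```text
t: 10.75
tcp_pos: [0.5978, 0.004, 0.0284]
tool_rot: [0.68, 0.732, 0.031, -0.033]
force: [-1.4, 3.7, 7.9]
finger_gap: 0.26
gripper_force: 99.9
[0.59777554 0.00398214 0.02844946] [-0.07256122  0.99318791  0.09117373] [-1.42076343  3.67538903  7.40632103]
scene0 1416 [0.02095837 0.04303507] 0.001008044311050082
scene4 1512 [-0.04695674  0.05691132] 0.0010340027245392227
```

```bash
python3 -m crank '[{"dp":[0,0,-0.025],"angular":[0,0,0]},{"dp":[0,0,-0.025],"angular":[0,0,0]},{"dp":[0,0,0],"angular":[0,0,0]},{"dp":[0,0,0],"angular":[0,0,0]}]'
python3 - <<'E'
from h import *
s=sense();M=R.from_quat(s['tool_rot']).as_matrix();print(s['tcp_pos'],M[:,0],s['force'],s['ft_torque'])
E
```

```text
t: 11.2
tcp_pos: [0.5978, 0.004, 0.0282]
tool_rot: [0.68, 0.732, 0.031, -0.033]
force: [-3.0, 2.3, 15.8]
finger_gap: 0.261
gripper_force: 101.2
[0.59781081 0.0039645  0.02816765] [-0.07284244  0.99316652  0.09118251] [-2.95057109  2.28745642 15.80125391] [0.46375998 0.64708449 0.16434839]
```

```bash
python3 -m crank '[{"dp":[0.135,0.012,0],"angular":[0,0,1.91]},{"dp":[0.134,0.017,0],"angular":[0,0,1.91]},{"dp":[0.134,0.021,0],"angular":[0,0,1.91]},{"dp":[0.133,0.026,0],"angular":[0,0,1.91]},{"dp":[0,0,0],"angular":[0,0,0]}]'; python3 -c "
from h import *
s=sense();M=R.from_quat(s['tool_rot']).as_matrix();print(s['tcp_pos'],M[:,0],s['force'],s['ft_torque'])
d=snap('wrist');cv2.imwrite('pics/w5.png',d['image'])"
```

```text
t: 11.7
tcp_pos: [0.6138, 0.0057, 0.0282]
tool_rot: [0.63, 0.775, 0.029, -0.035]
force: [-4.9, 0.7, 16.4]
finger_gap: 0.257
gripper_force: 101.0
[0.61375009 0.00571377 0.02823614] [-0.2037288   0.97479874  0.09089553] [-4.93951221  0.6661423  16.41235401] [0.20027665 0.73362496 0.10361857]
```

View pics/w5.png

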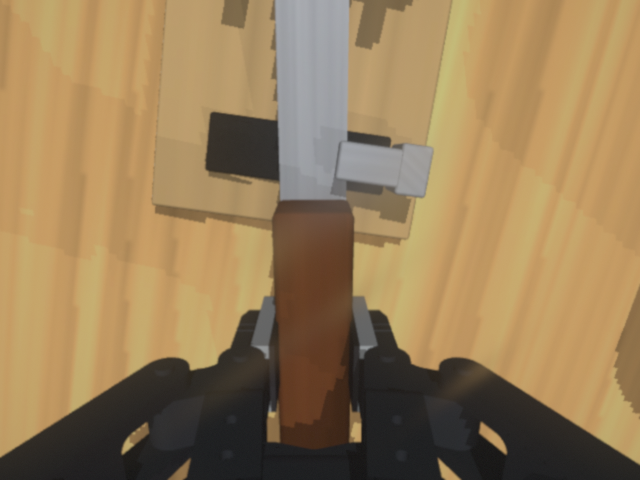

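The bar's right edge (347,165) has slid under the hook's free end (338,160) without added force. I'll continue the swing.

```bash
python3 -m crank '[{"dp":[0.132,0.030,0],"angular":[0,0,1.91]},{"dp":[0.131,0.034,0],"angular":[0,0,1.91]},{"dp":[0,0,0],"angular":[0,0,0]}]'; python3 -m crank '[{"dp":[0.130,0.039,0],"angular":[0,0,1.91]},{"dp":[0.128,0.043,0],"angular":[0,0,1.91]},{"dp":[0.127,0.047,0],"angular":[0,0,1.91]},{"dp":[0,0,0],"angular":[0,0,0]},{"dp":[0,0,0],"angular":[0,0,0]}]'; python3 -c "
from h import *
s=sense();M=R.from_quat(s['tool_rot']).as_matrix();print(s['tcp_pos'],M[:,0],s['force'],s['ft_torque'])"
```

```text
t: 12.05
tcp_pos: [0.6217, 0.0074, 0.0284]
tool_rot: [0.604, 0.796, 0.027, -0.036]
force: [-4.5, 0.1, 16.4]
finger_gap: 0.257
gripper_force: 101.0
t: 12.55
tcp_pos: [0.6335, 0.0108, 0.0286]
tool_rot: [0.563, 0.825, 0.025, -0.037]
force: [-5.1, -0.5, 16.1]
finger_gap: 0.255
gripper_force: 101.1
[0.63348863 0.01078976 0.02861689] [-0.36331103  0.92740011  0.08907381] [-5.08273155 -0.50044084 16.10676445] [-0.22427768  0.68279417  0.17730414]
```

```bash
python3 -m crank '[{"dp":[0,0,0.033],"angular":[-0.31,-0.12,0]},{"dp":[0,0,0.033],"angular":[-0.31,-0.12,0]},{"dp":[0,0,0.033],"angular":[-0.31,-0.12,0]},{"dp":[0,0,0],"angular":[0,0,0]},{"dp":[0,0,0],"angular":[0,0,0]}]'; python3 -c "
from h import *
s=sense();M=R.from_quat(s['tool_rot']).as_matrix();print(s['tcp_pos'],M[:,0],s['force'],s['ft_torque'])"
```

```text
t: 13.05
tcp_pos: [0.6336, 0.0109, 0.0299]
tool_rot: [0.563, 0.825, 0.02, -0.03]
force: [-2.3, -0.8, 6.2]
finger_gap: 0.261
gripper_force: 99.7
[0.63357486 0.01086873 0.02990766] [-0.36363463  0.92877426  0.0717511 ] [-2.32333729 -0.7976518   6.22620641] [-0.04555107  0.32577799  0.21377882]
```

```bash
python3 -m crank '[{"dp":[0,0,0.025],"angular":[-0.25,-0.1,0]},{"dp":[0,0,0.025],"angular":[-0.25,-0.1,0]},{"dp":[0,0,0],"angular":[0,0,0]},{"dp":[0,0,0],"angular":[0,0,0]}]'; python3 -c "
from h import *
s=sense();M=R.from_quat(s['tool_rot']).as_matrix();print(s['tcp_pos'],M[:,0],s['force'],s['ft_torque'])"
```

```text
t: 13.45
tcp_pos: [0.6336, 0.0109, 0.0313]
tool_rot: [0.563, 0.826, 0.018, -0.026]
force: [-1.3, -1.6, 5.4]
finger_gap: 0.259
gripper_force: 99.6
[0.63360326 0.01094332 0.03125084] [-0.36394524  0.92933026  0.06236291] [-1.34166237 -1.62013267  5.40879986] [-0.06703415  0.24988609  0.16985655]
```

```bash
python3 -m crank '[{"dp":[0,0,0.025],"angular":[0,0,0]},{"dp":[0,0,0.025],"angular":[0,0,0]},{"dp":[0,0,0],"angular":[0,0,0]}]'; python3 -c "
from h import *
s=sense();M=R.from_quat(s['tool_rot']).as_matrix();print(s['tcp_pos'],M[:,0],s['force'],s['ft_torque'])"
```

```text
t: 13.75
tcp_pos: [0.6336, 0.011, 0.0318]
tool_rot: [0.564, 0.825, 0.018, -0.026]
force: [-0.3, -1.1, 2.8]
finger_gap: 0.258
gripper_force: 99.2
[0.63356943 0.01095682 0.03179913] [-0.36350196  0.92944738  0.06319729] [-0.27134287 -1.11442038  2.77880168] [-0.52763583  0.02289913  0.20651631]
```

```bash
python3 -m crank '[{"dp":[0,0,0],"angular":[0,0,0]},{"dp":[0,0,0],"angular":[0,0,0]}]' - 20; python3 -m crank '[{"dp":[0,0,0],"angular":[0,0,0]},{"dp":[0,0,0],"angular":[0,0,0]},{"dp":[0,0,0],"angular":[0,0,0]},{"dp":[0,0,0],"angular":[0,0,0]},{"dp":[0,0,0],"angular":[0,0,0]}]' 0.4
python3 - <<'E'
from h import *
import pickle
d=snap('wrist');pickle.dump(d,open('w6.pkl','wb'));cv2.imwrite('pics/w6.png',d['image'])
d=snap('scene');pickle.dump(d,open('scene6.pkl','wb'))
for n in('scene0','scene4','scene6'):
    d=pickle.load(open(n+'.pkl','rb'));W=cloud(d).reshape(-1,3)
    O=np.array([.535,.169]);ex=np.array([.9968,.08]);ey=np.array([-.08,.9968]);q=W[:,:2]-O;a=q@ex;b=q@ey
    m=(a<.09)&(a>.03)&(b>.01)&(b<.12)&(W[:,2]>.03)&(W[:,2]<.08)
    print(n,np.polyfit(b[m],W[m,2],1))
E
```

```text
t: 13.95
tcp_pos: [0.6336, 0.011, 0.0317]
tool_rot: [0.564, 0.825, 0.018, -0.026]
force: [-0.7, -2.9, 3.7]
finger_gap: 0.264
gripper_force: 99.3
t: 14.45
tcp_pos: [0.6329, 0.0118, 0.0313]
tool_rot: [0.564, 0.825, 0.018, -0.027]
force: [0.1, -0.1, -1.2]
finger_gap: 0.598
gripper_force: 0.0
scene0 [0.02095837 0.04303507]
scene4 [-0.04695674  0.05691132]
scene6 [-0.03043086  0.05346962]
```

```bash
python3 -m crank '[{"dp":[0,0,0.5],"angular":[0,0,0]},{"dp":[0,0,0.9],"angular":[0,0,0]},{"dp":[0,0,0.9],"angular":[0,0,0]},{"dp":[0,0,0.6],"angular":[-3.37,-1.31,0]},{"dp":[-0.85,-0.6,0.4],"angular":[0,0,-2]},{"dp":[-0.85,-0.6,0.4],"angular":[0,0,-2]},{"dp":[-0.85,-0.6,0.4],"angular":[0,0,-2]},{"dp":[-0.85,-0.6,0.4],"angular":[0,0,-2]},{"dp":[-0.85,-0.6,0.4],"angular":[0,0,-2]},{"dp":[-0.85,-0.6,0.4],"angular":[0,0,-2]},{"dp":[-0.85,-0.6,0.3],"angular":[0,0,0]},{"dp":[0,0,0],"angular":[0,0,0]},{"dp":[0,0,0],"angular":[0,0,0]}]' 0.25
python3 - <<'E'
from h import *
import pickle
d=snap('wrist');pickle.dump(d,open('w7.pkl','wb'));cv2.imwrite('pics/w7.png',d['image'])
s=sense();print(R.from_quat(s['tool_rot']).as_matrix().round(3).tolist(),s['tcp_pos'])
W=cloud(d)
P=W.reshape(-1,3)
for lo,hi in((.019,.026),(.05,.058)):
    m=((P[:,2]>lo)&(P[:,2]<hi)&(P[:,0]>.37)&(P[:,0]<.52)&(P[:,1]<.02)&(P[:,1]>-.17)).reshape(480,640)
    n,l,st,c=cv2.connectedComponentsWithStats(m.astype(np.uint8));i=1+st[1:,4].argmax()
    Q=P.reshape(480,640,3)[l==i];r=cv2.minAreaRect((Q[:,:2]*1000).astype(np.float32));print(lo,st[i],r,cv2.boxPoints(r).round(1).tolist(),np.median(Q[:,2]))
E
```

```text
t: 15.85
tcp_pos: [0.4548, -0.1149, 0.2007]
tool_rot: [0.648, 0.762, 0.001, 0.0]
force: [0.2, 0.2, 0.1]
finger_gap: 0.753
gripper_force: 0.0
[[-0.161, 0.987, 0.002], [0.987, 0.161, 0.001], [0.001, 0.002, -1.0]] [ 0.45522453 -0.11459159  0.20028377]
0.019 [ 284  123   53   95 4728] ((447.2030944824219, -82.38356018066406), (36.066375732421875, 65.92060089111328), 10.58379077911377) [[423.3999938964844, -53.29999923706055], [435.5, -118.0999984741211], [471.0, -111.5], [458.8999938964844, -46.70000076293945]] 0.023224510960295458
0.05 [ 285  225   55   23 1166] ((454.4596252441406, -121.19625854492188), (36.00192642211914, 14.73093032836914), 10.859968185424805) [[435.3999938964844, -117.4000015258789], [438.20001220703125, -131.8000030517578], [473.5, -125.0], [470.79998779296875, -110.5999984741211]] 0.05489537484577828
```

View pics/w7.png

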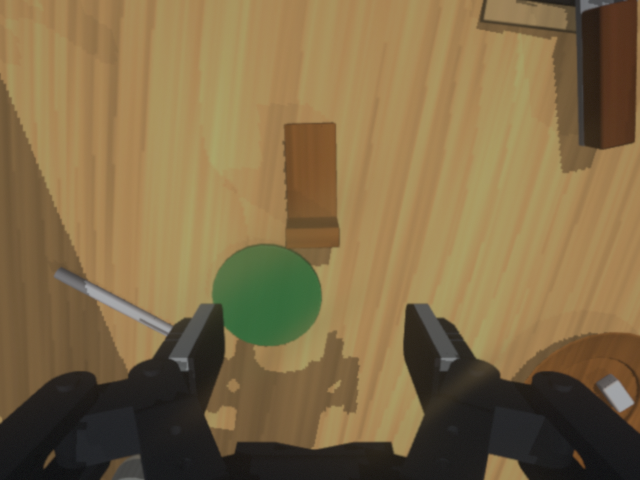

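```bash
python3 -m crank '[{"dp":[0,-0.2,-0.9],"angular":[0,0,1.4]},{"dp":[0,0,-0.95],"angular":[0,0,0]},{"dp":[0,0,-0.95],"angular":[0,0,0]},{"dp":[0,0,-0.95],"angular":[0,0,0]},{"dp":[0,0,-0.9],"angular":[0,0,0]},{"dp":[0,0,-0.45],"angular":[0,0,0]},{"dp":[0,0,-0.15],"angular":[0,0,0]},{"dp":[0,0,0],"angular":[0,0,0]}]' && python3 -m crank '[{"dp":[0,0,0],"angular":[0,0,0]},{"dp":[0,0,0],"angular":[0,0,0]},{"dp":[0,0,0],"angular":[0,0,0]},{"dp":[0,0,0],"angular":[0,0,0]},{"dp":[0,0,0],"angular":[0,0,0]},{"dp":[0,0,0],"angular":[0,0,0]}]' 1 40
```

```text
t: 16.7
tcp_pos: [0.455, -0.1199, 0.0413]
tool_rot: [0.638, 0.77, 0.001, -0.001]
force: [-0.3, 0.5, -0.0]
finger_gap: 0.753
gripper_force: 0.0
t: 17.3
tcp_pos: [0.4553, -0.1207, 0.0429]
tool_rot: [0.638, 0.77, 0.001, 0.0]
force: [1.7, 0.6, 6.6]
finger_gap: 0.412
gripper_force: 40.6
```

```bash
python3 -m crank '[{"dp":[0,0,0.25],"angular":[0,0,0]},{"dp":[0,0.3,0.25],"angular":[0,0,0]},{"dp":[0.157,0.85,0],"angular":[0,0,-0.86]},{"dp":[0.157,0.85,0],"angular":[0,0,-0.86]},{"dp":[0.157,0.85,0],"angular":[0,0,-0.86]},{"dp":[0.157,0.85,0],"angular":[0,0,-0.86]},{"dp":[0.157,0.85,0],"angular":[0,0,-0.86]},{"dp":[0.157,0.85,0],"angular":[0,0,-0.86]},{"dp":[0.157,0.73,0],"angular":[0,0,-0.86]},{"dp":[0,0,-0.2],"angular":[0,0,0]},{"dp":[0,0,-0.2],"angular":[0,0,0]},{"dp":[0,0,0],"angular":[0,0,0]},{"dp":[0,0,0],"angular":[0,0,0]}]'
python3 - <<'E'
from h import *
import pickle
d=snap('wrist');pickle.dump(d,open('w8.pkl','wb'));cv2.imwrite('pics/w8.png',d['image'])
s=sense();M=R.from_quat(s['tool_rot']).as_matrix();print(M.round(3).tolist(),s['tcp_pos'],s['force'])
W=cloud(d)
m=(W[:,:,2]>.04)&(W[:,:,2]<.062)&(W[:,:,1]>.13);P=W[m]
P=P[(P[:,0]>.4)&(P[:,0]<.56)]
xs=[];ys=[]
for x in np.arange(.43,.55,.01):
    k=np.abs(P[:,0]-x)<.005
    if k.sum()>20: xs.append(x);ys.append(np.percentile(P[k,1],1))
print(np.polyfit(xs,ys,1),np.c_[xs,ys].round(4).tolist())
E
```

```text
t: 18.6
tcp_pos: [0.487, 0.0627, 0.0447]
tool_rot: [0.678, 0.735, 0.0, -0.001]
force: [-0.1, -0.3, -0.8]
finger_gap: 0.412
gripper_force: 40.0
[[-0.08, 0.997, -0.001], [0.997, 0.08, 0.002], [0.002, -0.001, -1.0]] [0.48723387 0.06266147 0.04485052] [-0.48224779  0.51770269 -0.37218634]
[0.08104944 0.12497299] [[0.43, 0.1599], [0.44, 0.1605], [0.45, 0.1616], [0.46, 0.1623], [0.47, 0.163], [0.48, 0.1638], [0.49, 0.1647], [0.5, 0.1655], [0.51, 0.1664], [0.52, 0.1672], [0.53, 0.1679], [0.54, 0.1687], [0.55, 0.1696]]
```

View pics/w8.png

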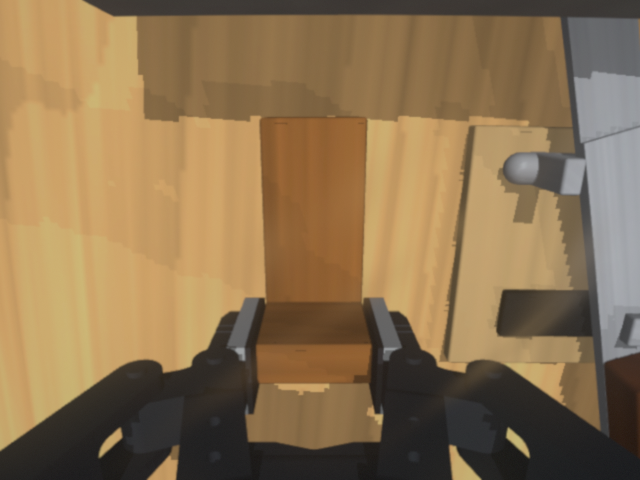

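The shim points straight at the slab edge, its front end at (265–367,117), clear of the jig and bar. I'll lower it slightly and slide it in.

```bash
python3 -m crank '[{"dp":[0,0,-0.05],"angular":[0,0,0]},{"dp":[-0.027,0.332,0],"angular":[0,0,0]},{"dp":[-0.027,0.332,0],"angular":[0,0,0]},{"dp":[-0.027,0.332,0],"angular":[0,0,0]},{"dp":[0,0,0],"angular":[0,0,0]}]'; python3 -m crank '[{"dp":[-0.027,0.332,0],"angular":[0,0,0]},{"dp":[-0.027,0.332,0],"angular":[0,0,0]},{"dp":[-0.02,0.25,0],"angular":[0,0,0]},{"dp":[-0.013,0.16,0],"angular":[0,0,0]},{"dp":[0,0,0],"angular":[0,0,0]},{"dp":[0,0,0],"angular":[0,0,0]}]'
```

```text
t: 19.15
tcp_pos: [0.4846, 0.095, 0.0436]
tool_rot: [0.677, 0.736, 0.001, -0.001]
force: [0.2, 0.2, -0.7]
finger_gap: 0.416
gripper_force: 40.0
t: 19.75
tcp_pos: [0.4825, 0.1257, 0.0435]
tool_rot: [0.677, 0.736, 0.001, -0.001]
force: [-0.3, 0.5, -1.0]
finger_gap: 0.416
gripper_force: 40.0
```

```bash
for i in 1; do :; done; python3 -m crank '[{"dp":[-0.003,0.033,0],"angular":[0,0,0]},{"dp":[-0.003,0.033,0],"angular":[0,0,0]},{"dp":[0,0,0],"angular":[0,0,0]}]'; python3 -m crank '[{"dp":[-0.003,0.033,0],"angular":[0,0,0]},{"dp":[-0.003,0.033,0],"angular":[0,0,0]},{"dp":[0,0,0],"angular":[0,0,0]}]'
```

```text
t: 20.05
tcp_pos: [0.4823, 0.1274, 0.0435]
tool_rot: [0.678, 0.735, 0.001, -0.001]
force: [-0.2, -0.9, -1.1]
finger_gap: 0.414
gripper_force: 40.0
t: 20.35
tcp_pos: [0.4821, 0.1296, 0.0435]
tool_rot: [0.678, 0.736, 0.001, -0.001]
force: [0.0, -0.0, -1.3]
finger_gap: 0.411
gripper_force: 40.0
```

```bash
python3 -m crank '[{"dp":[-0.003,0.033,0],"angular":[0,0,0]},{"dp":[0,0,0],"angular":[0,0,0]}]'; python3 -m crank '[{"dp":[-0.003,0.033,0],"angular":[0,0,0]},{"dp":[0,0,0],"angular":[0,0,0]}]'
```

```text
t: 20.55
tcp_pos: [0.482, 0.1306, 0.0435]
tool_rot: [0.678, 0.735, 0.001, -0.001]
force: [-0.4, -0.4, -1.3]
finger_gap: 0.414
gripper_force: 40.0
t: 20.75
tcp_pos: [0.4819, 0.1316, 0.0435]
tool_rot: [0.678, 0.736, 0.001, -0.001]
force: [-0.9, 0.3, 1.2]
finger_gap: 0.411
gripper_force: 40.0
```

```bash
python3 -m crank '[{"dp":[-0.002,0.025,0],"angular":[0,0,0]},{"dp":[0,0,0],"angular":[0,0,0]}]'; python3 -m crank '[{"dp":[-0.002,0.025,0],"angular":[0,0,0]},{"dp":[0,0,0],"angular":[0,0,0]}]'
```

```text
t: 20.95
tcp_pos: [0.4819, 0.1323, 0.0435]
tool_rot: [0.678, 0.736, 0.001, -0.001]
force: [0.5, -0.0, -0.7]
finger_gap: 0.41
gripper_force: 40.0
t: 21.15
tcp_pos: [0.4819, 0.1326, 0.0436]
tool_rot: [0.677, 0.736, 0.001, -0.001]
force: [-0.9, -4.3, 0.7]
finger_gap: 0.412
gripper_force: 40.1
```

```bash
python3 -m crank '[{"dp":[-0.002,0.025,0],"angular":[0,0,0]},{"dp":[0,0,0],"angular":[0,0,0]}]'
```

```text
t: 21.35
tcp_pos: [0.4819, 0.1327, 0.0437]
tool_rot: [0.677, 0.736, 0.0, -0.0]
force: [-0.5, -6.9, 1.9]
finger_gap: 0.416
gripper_force: 40.3
```

```bash
python3 -m crank '[{"dp":[0,0,-0.025],"angular":[0,0,0]},{"dp":[0,0,0],"angular":[0,0,0]}]' - 20; python3 -m crank '[{"dp":[0,0,0],"angular":[0,0,0]},{"dp":[0,0,0],"angular":[0,0,0]},{"dp":[0,0,0],"angular":[0,0,0]},{"dp":[0,0,0],"angular":[0,0,0]}]' 0.3; python3 -m crank '[{"dp":[0,0,0.3],"angular":[0,0,0]},{"dp":[0,0,0.7],"angular":[0,0,0]},{"dp":[0,-0.2,0.9],"angular":[0,0,0]},{"dp":[0.1,-0.6,0.8],"angular":[0,0,0]},{"dp":[0.4,-0.6,0.3],"angular":[0,0,0]},{"dp":[0.4,-0.6,0],"angular":[0,0,0]},{"dp":[0,0,0],"angular":[0,0,0]},{"dp":[0,0,0],"angular":[0,0,0]}]' 0.4
python3 - <<'E'
from h import *
import pickle
d=snap('wrist');pickle.dump(d,open('w9.pkl','wb'))
s=sense();M=R.from_quat(s['tool_rot']).as_matrix();print(M.round(3).tolist(),s['tcp_pos'],s['q'].round(2))
W=cloud(d);P=W
m=(W[:,:,2]>.045)&(W[:,:,2]<.062)&(W[:,:,0]>.44)&(W[:,:,0]<.53)&(W[:,:,1]<.15)
n,l,st,c=cv2.connectedComponentsWithStats(m.astype(np.uint8))
if n>1:
    i=1+st[1:,4].argmax();Q=W[l==i];print('tab',st[i],cv2.minAreaRect((Q[:,:2]*1000).astype(np.float32)))
# bar grip: dark brown region z .025-.045
m=(W[:,:,2]>.02)&(W[:,:,2]<.05)&(W[:,:,0]>.56)&(W[:,:,1]<.07)
n,l,st,c=cv2.connectedComponentsWithStats(m.astype(np.uint8));i=1+st[1:,4].argmax();Q=W[l==i];print('grip',st[i],cv2.minAreaRect((Q[:,:2]*1000).astype(np.float32)),np.median(Q[:,2]))
E
```

```text
t: 21.55
tcp_pos: [0.4819, 0.1326, 0.043]
tool_rot: [0.677, 0.736, 0.0, -0.0]
force: [-0.3, -7.5, 2.7]
finger_gap: 0.416
gripper_force: 40.4
t: 21.95
tcp_pos: [0.4817, 0.1341, 0.0427]
tool_rot: [0.677, 0.736, 0.001, -0.001]
force: [0.6, -0.0, 0.3]
finger_gap: 0.697
gripper_force: 0.0
t: 22.75
tcp_pos: [0.5084, 0.0738, 0.1331]
tool_rot: [0.678, 0.735, 0.001, -0.001]
force: [-0.4, 0.2, 0.0]
finger_gap: 0.601
gripper_force: 0.0
[[-0.082, 0.997, -0.002], [0.997, 0.082, 0.003], [0.003, -0.001, -1.0]] [0.50779579 0.07416061 0.13277705] [-0.07  0.56  1.82  0.    0.77 -0.16]
tab [ 229  128   78   31 2367] ((481.4110107421875, 131.27291870117188), (36.13865661621094, 13.977840423583984), 4.629559516906738)
grip [ 465  262   69  116 5302] ((627.5797729492188, 37.181068420410156), (36.942588806152344, 79.7857437133789), 17.523807525634766) 0.0395963730273208
```

```bash
python3 -m crank '[{"dp":[0.84,-0.42,0],"angular":[0,0,3.34]},{"dp":[0.84,-0.42,0],"angular":[0,0,3.34]},{"dp":[0.84,-0.42,-0.3],"angular":[0,0,3.34]},{"dp":[0.84,-0.42,-0.5],"angular":[0,0,3.34]},{"dp":[0.81,-0.4,-0.6],"angular":[0,0,3.34]},{"dp":[0,0,0],"angular":[3.37,1.31,0]},{"dp":[0,0,0],"angular":[0,0,0]},{"dp":[0,0,0],"angular":[0,0,0]}]' 0.3
python3 - <<'E'
from h import *
import pickle
d=snap('wrist');pickle.dump(d,open('w10.pkl','wb'))
s=sense();M=R.from_quat(s['tool_rot']).as_matrix();print(M.round(3).tolist(),s['tcp_pos'])
W=cloud(d);T=np.linalg.inv(d['pose'])
for r in(40,100,160,220,280):
    zz=W[r,:,2];u=np.arange(640);m=np.where((zz>.013)&(u>230)&(u<420))[0]
    if len(m):
        q=(np.c_[W[r,[m[0],m[-1]]],[1,1]]@T.T)@d['mount'].T;print(r,m[0],m[-1],(q[:,:3]*1000).round(1).tolist())
cv2.imwrite('pics/w10.png',d['image'])
E
```

```text
t: 23.6
tcp_pos: [0.6327, 0.0121, 0.0903]
tool_rot: [0.563, 0.826, 0.018, -0.028]
force: [0.4, -0.1, -0.1]
finger_gap: 0.701
gripper_force: 0.0
[[-0.365, 0.931, -0.025], [0.929, 0.365, 0.06], [0.065, -0.001, -0.998]] [0.63267038 0.01236181 0.09063499]
40 288 389 [[103.6, -11.5, 73.4], [104.7, 33.2, 80.5]]
100 289 338 [[78.8, -11.4, 72.3], [78.8, 10.4, 72.5]]
160 253 373 [[51.5, -29.6, 80.7], [53.1, 26.0, 65.9]]
220 286 341 [[29.1, -12.3, 51.3], [29.1, 11.3, 51.5]]
280 288 340 [[1.1, -12.0, 52.4], [2.0, 11.3, 50.1]]
```

View pics/w10.png

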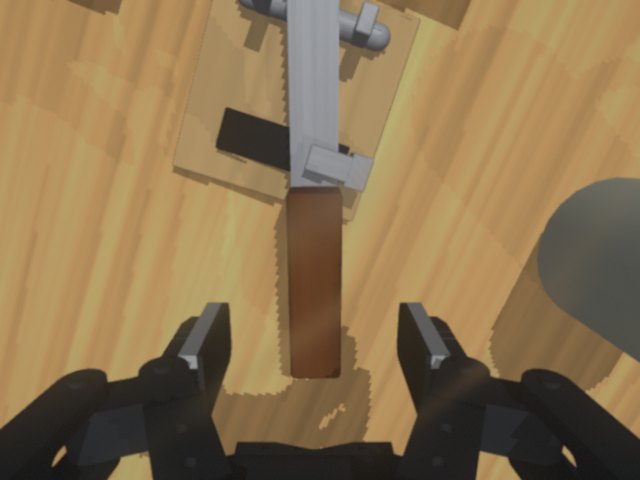

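The hook at (335,165) still holds the bar, and the gripper is straight over the bar's grip. I'm lowering and gripping.

```bash
python3 -m crank '[{"dp":[0,0,-0.6],"angular":[0,0,0]},{"dp":[0,0,-0.6],"angular":[0,0,0]},{"dp":[0,0,-0.5],"angular":[0,0,0]},{"dp":[0,-0.02,-0.25],"angular":[0,0,0]},{"dp":[0,0,0],"angular":[0,0,0]},{"dp":[0,0,0],"angular":[0,0,0]}]' && python3 -m crank '[{"dp":[0,0,0],"angular":[0,0,0]},{"dp":[0,0,0],"angular":[0,0,0]},{"dp":[0,0,0],"angular":[0,0,0]},{"dp":[0,0,0],"angular":[0,0,0]},{"dp":[0,0,0],"angular":[0,0,0]},{"dp":[0,0,0],"angular":[0,0,0]}]' 1 100;python3 -c "
from h import *
s=sense();M=R.from_quat(s['tool_rot']).as_matrix();print(s['tcp_pos'],M[:,0],s['force'],s['ft_torque'])"
```

```text
t: 24.25
tcp_pos: [0.6341, 0.0109, 0.0326]
tool_rot: [0.563, 0.826, 0.019, -0.027]
force: [0.3, -0.2, -0.3]
finger_gap: 0.702
gripper_force: 0.0
t: 24.85
tcp_pos: [0.6343, 0.0105, 0.0331]
tool_rot: [0.563, 0.826, 0.019, -0.026]
force: [-0.5, -0.9, 7.0]
finger_gap: 0.255
gripper_force: 98.1
[0.6343257  0.01054537 0.03310683] [-0.36479777  0.92885932  0.0643658 ] [-0.53665237 -0.94145333  7.01152407] [0.0201298  0.11376188 0.40414749]
```

```bash
python3 -m crank '[{"dp":[0,0,-0.028],"angular":[0.28,0.11,0]},{"dp":[0,0,-0.028],"angular":[0.28,0.11,0]},{"dp":[0,0,-0.028],"angular":[0.28,0.11,0]},{"dp":[0,0,-0.028],"angular":[0.28,0.11,0]},{"dp":[0,0,-0.028],"angular":[0.28,0.11,0]},{"dp":[0,0,0],"angular":[0,0,0]},{"dp":[0,0,0],"angular":[0,0,0]}]';python3 -c "
from h import *
s=sense();M=R.from_quat(s['tool_rot']).as_matrix();print(s['tcp_pos'],M[:,0],s['force'],s['ft_torque'])"
```

```text
t: 25.55
tcp_pos: [0.6345, 0.0103, 0.03]
tool_rot: [0.563, 0.825, 0.026, -0.037]
force: [-2.4, -0.8, 12.5]
finger_gap: 0.263
gripper_force: 99.1
[0.63445216 0.01031629 0.03003139] [-0.36405634  0.92699008  0.09029052] [-2.36964919 -0.84161946 12.48875091] [0.00682958 0.4035055  0.37089164]
```

```bash
python3 -m crank '[{"dp":[0,0,-0.025],"angular":[0,0,0]},{"dp":[-0.127,-0.047,0],"angular":[0,0,-1.91]},{"dp":[-0.128,-0.043,0],"angular":[0,0,-1.91]},{"dp":[0,0,0],"angular":[0,0,0]}]';python3 -m crank '[{"dp":[-0.130,-0.039,0],"angular":[0,0,-1.91]},{"dp":[-0.131,-0.034,0],"angular":[0,0,-1.91]},{"dp":[-0.132,-0.030,0],"angular":[0,0,-1.91]},{"dp":[-0.133,-0.026,0],"angular":[0,0,-1.91]},{"dp":[0,0,0],"angular":[0,0,0]}]'
```

```text
t: 25.95
tcp_pos: [0.6272, 0.0076, 0.0298]
tool_rot: [0.589, 0.807, 0.028, -0.035]
force: [-1.8, -1.2, 13.5]
finger_gap: 0.263
gripper_force: 99.3
t: 26.45
tcp_pos: [0.6112, 0.0033, 0.0295]
tool_rot: [0.642, 0.766, 0.03, -0.033]
force: [-2.3, -2.5, 13.3]
finger_gap: 0.261
gripper_force: 99.3
```

```bash
python3 -m crank '[{"dp":[-0.134,-0.021,0],"angular":[0,0,-1.91]},{"dp":[-0.134,-0.017,0],"angular":[0,0,-1.91]},{"dp":[-0.135,-0.012,0],"angular":[0,0,-1.91]},{"dp":[0,0,0],"angular":[0,0,0]}]'; python3 -m crank '[{"dp":[-0.001,0.01,0.045],"angular":[-0.636,-0.046,0]},{"dp":[-0.001,0.01,0.045],"angular":[-0.636,-0.046,0]},{"dp":[-0.001,0.01,0.045],"angular":[-0.636,-0.046,0]},{"dp":[-0.001,0.01,0.045],"angular":[-0.636,-0.046,0]},{"dp":[-0.001,0.01,0.045],"angular":[-0.636,-0.046,0]},{"dp":[-0.001,0.01,0.045],"angular":[-0.636,-0.046,0]},{"dp":[-0.001,0.01,0.045],"angular":[-0.636,-0.046,0]},{"dp":[-0.001,0.01,0.045],"angular":[-0.636,-0.046,0]},{"dp":[0,0,0],"angular":[0,0,0]},{"dp":[0,0,0],"angular":[0,0,0]}]'; python3 -c "
from h import *
s=sense();M=R.from_quat(s['tool_rot']).as_matrix();print(s['tcp_pos'],M[:,0],s['force'],s['ft_torque'])"
```

```text
t: 26.85
tcp_pos: [0.599, 0.0016, 0.0294]
tool_rot: [0.679, 0.733, 0.031, -0.032]
force: [-2.7, -3.3, 13.2]
finger_gap: 0.258
gripper_force: 99.4
t: 27.85
tcp_pos: [0.5987, 0.0034, 0.0396]
tool_rot: [0.68, 0.733, 0.0, 0.0]
force: [-2.3, -6.6, 10.0]
finger_gap: 0.261
gripper_force: 98.6
[0.59869244 0.00336262 0.0395926 ] [-7.52888621e-02  9.97161753e-01 -1.62028913e-04] [-2.32765862 -6.55561126  9.98422437] [-0.29553368  0.49143599  0.51526263]
```

```bash
python3 -m crank '[{"dp":[0,0,0.06],"angular":[-0.636,-0.046,0]},{"dp":[0,0,0.06],"angular":[-0.636,-0.046,0]},{"dp":[0,0,0.055],"angular":[-0.636,-0.046,0]},{"dp":[0,0,0.055],"angular":[-0.636,-0.046,0]},{"dp":[0,0,0.05],"angular":[-0.636,-0.046,0]},{"dp":[0,0,0.05],"angular":[-0.636,-0.046,0]},{"dp":[0,0,0],"angular":[0,0,0]},{"dp":[0,0,0],"angular":[0,0,0]}]'
python3 - <<'E'
from h import *
import pickle
s=sense();M=R.from_quat(s['tool_rot']).as_matrix();print(s['tcp_pos'],M[:,0],s['force'],s['ft_torque'])
d=snap('scene');pickle.dump(d,open('scene7.pkl','wb'));cv2.imwrite('pics/s7.png',d['image'])
for n in('scene0','scene6','scene7'):
    d=pickle.load(open(n+'.pkl','rb'));W=cloud(d).reshape(-1,3)
    O=np.array([.535,.169]);ex=np.array([.9968,.08]);ey=np.array([-.08,.9968]);q=W[:,:2]-O;a=q@ex;b=q@ey
    m=(a<.09)&(a>.03)&(b>.01)&(b<.12)&(W[:,2]>.03)&(W[:,2]<.08)
    print(n,np.polyfit(b[m],W[m,2],1))
E
```

```text
t: 28.65
tcp_pos: [0.5981, 0.0056, 0.0478]
tool_rot: [0.68, 0.732, -0.022, 0.023]
force: [-0.5, -0.8, 3.0]
finger_gap: 0.26
gripper_force: 97.8
[0.59813972 0.0056452  0.04784843] [-0.07300814  0.99530084 -0.06360857] [-0.49510848 -0.79127954  2.97655689] [0.49565258 0.03844204 0.03244008]
scene0 [0.02095837 0.04303507]
scene6 [-0.03043086  0.05346962]
scene7 [-0.00808432  0.04899932]
```

```bash
python3 -m crank '[{"dp":[0,0,0.04],"angular":[0,0,0]},{"dp":[0.012,-0.166,0.01],"angular":[0,0,0]},{"dp":[0.012,-0.166,0.01],"angular":[0,0,0]},{"dp":[0,0,0],"angular":[0,0,0]}]' && python3 -m crank '[{"dp":[0.024,-0.332,0.021],"angular":[0,0,0]},{"dp":[0.024,-0.332,0.021],"angular":[0,0,0]},{"dp":[0.024,-0.332,0.021],"angular":[0,0,0]},{"dp":[0.024,-0.332,0.021],"angular":[0,0,0]},{"dp":[0,0,0.3],"angular":[0,0,0]},{"dp":[0,-0.2,0.7],"angular":[0,0,0]},{"dp":[0,-0.2,0.9],"angular":[0,0,0]},{"dp":[0,0,0],"angular":[0,0,0]}]'; python3 -c "
from h import *
s=sense();M=R.from_quat(s['tool_rot']).as_matrix();print(s['tcp_pos'],M[:,0],s['force'],s['q'].round(2))"
```

```text
t: 29.1
tcp_pos: [0.5984, -0.0057, 0.0495]
tool_rot: [0.68, 0.732, -0.022, 0.023]
force: [0.2, -1.3, -1.6]
finger_gap: 0.259
gripper_force: 97.9
t: 29.9
tcp_pos: [0.6046, -0.0582, 0.1132]
tool_rot: [0.681, 0.732, -0.02, 0.027]
force: [0.2, -1.0, -2.8]
finger_gap: 0.254
gripper_force: 98.3
[ 0.60458358 -0.05822207  0.11315616] [-0.07217549  0.9951068  -0.06747701] [ 0.16370447 -1.01861727 -2.76455496] [-0.25  0.68  1.6  -0.08  0.84 -0.27]
```

```bash
python3 -m crank '[{"dp":[-0.25,-0.9,0],"angular":[3.86,0.28,0]},{"dp":[-0.25,-0.9,0],"angular":[0,0,0]},{"dp":[-0.25,-0.9,0],"angular":[0,0,0]},{"dp":[-0.25,-0.9,0],"angular":[0,0,0]},{"dp":[-0.25,-0.9,-0.4],"angular":[0,0,0]},{"dp":[-0.25,-0.9,-0.7],"angular":[0,0,0]},{"dp":[0,0,-0.7],"angular":[0,0,0]},{"dp":[0,0,-0.5],"angular":[0,0,0]},{"dp":[0,0,-0.3],"angular":[0,0,0]},{"dp":[0,0,-0.2],"angular":[0,0,0]},{"dp":[0,0,0],"angular":[0,0,0]},{"dp":[0,0,0],"angular":[0,0,0]}]'
python3 - <<'E'
from h import *
d=snap('scene');cv2.imwrite('pics/s8.png',d['image'][130:430,150:500])
s=sense();M=R.from_quat(s['tool_rot']).as_matrix();print(s['tcp_pos'],M[:,0],s['force'])
E
```

```text
t: 31.1
tcp_pos: [0.5573, -0.2183, 0.0258]
tool_rot: [0.68, 0.733, 0.001, -0.001]
force: [0.1, 0.4, -2.9]
finger_gap: 0.257
gripper_force: 98.3
[ 0.557384   -0.21853417  0.0260527 ] [-0.0741572   0.99724373  0.00237687] [ 1.5364996  -0.10446315 -2.33534808]
```

Force is still at baseline, so the bar hasn't touched the desk. I'll lower it the last few millimetres in small steps.

```bash
python3 -m crank '[{"dp":[0,0,-0.04],"angular":[0,0,0]},{"dp":[0,0,-0.04],"angular":[0,0,0]},{"dp":[0,0,0],"angular":[0,0,0]}]'; python3 -m crank '[{"dp":[0,0,-0.03],"angular":[0,0,0]},{"dp":[0,0,-0.03],"angular":[0,0,0]},{"dp":[0,0,0],"angular":[0,0,0]}]'
```

```text
t: 31.45
tcp_pos: [0.557, -0.2188, 0.0233]
tool_rot: [0.681, 0.732, 0.001, -0.001]
force: [0.8, 0.2, -1.5]
finger_gap: 0.256
gripper_force: 98.3
t: 31.75
tcp_pos: [0.557, -0.2189, 0.0224]
tool_rot: [0.681, 0.732, 0.001, -0.001]
force: [-1.1, 0.2, 5.7]
finger_gap: 0.253
gripper_force: 99.8
```

Contact. I'm releasing the bar, lifting clear and checking the final scene.

```bash
python3 -m crank '[{"dp":[0,0,0],"angular":[0,0,0]},{"dp":[0,0,0],"angular":[0,0,0]},{"dp":[0,0,0],"angular":[0,0,0]},{"dp":[0,0,0],"angular":[0,0,0]},{"dp":[0,0,0],"angular":[0,0,0]}]' 0.3 20; python3 -m crank '[{"dp":[0,0,0.3],"angular":[0,0,0]},{"dp":[0,0,0.8],"angular":[0,0,0]},{"dp":[0,0,0.9],"angular":[0,0,0]},{"dp":[0,0,0.9],"angular":[0,0,0]},{"dp":[-0.5,-0.3,0.9],"angular":[0,0,0]},{"dp":[-0.8,-0.3,0.6],"angular":[0,0,0]},{"dp":[-0.8,-0.3,0],"angular":[0,0,0]},{"dp":[0,0,0],"angular":[0,0,0]},{"dp":[0,0,0],"angular":[0,0,0]}]'
python3 - <<'E'
from h import *
d=snap('scene');im=d['image'][150:420,170:530];cv2.imwrite('pics/s9.png',cv2.resize(im,(800,600),interpolation=2))
W=cloud(d).reshape(-1,3)
O=np.array([.535,.169]);ex=np.array([.9968,.08]);ey=np.array([-.08,.9968]);q=W[:,:2]-O;a=q@ex;b=q@ey
m=(a<.09)&(a>.03)&(b>.01)&(b<.12)&(W[:,2]>.03)&(W[:,2]<.08);k=np.polyfit(b[m],W[m,2],1);print('tilt',.02096-k[0])
m=(np.abs(W[:,0]-.56)<.04)&(W[:,1]>-.28)&(W[:,1]<0.02)&(W[:,2]>.004)
for y in np.arange(-.26,0,.04):
    k=m&(np.abs(W[:,1]-y)<.01);print(y.round(2),k.sum(),np.median(W[k],0).round(4) if k.any() else '')
E
```

```text
t: 32.25
tcp_pos: [0.5567, -0.2187, 0.021]
tool_rot: [0.681, 0.733, 0.001, -0.001]
force: [-0.4, 0.5, 0.1]
finger_gap: 0.7
gripper_force: 0.0
t: 33.15
tcp_pos: [0.4938, -0.2459, 0.1537]
tool_rot: [0.681, 0.732, 0.001, -0.001]
force: [0.9, -0.5, -0.8]
finger_gap: 0.701
gripper_force: 0.0
tilt 0.03010343099664387
-0.26 143 [ 0.5307 -0.2538  0.2171]
-0.22 674 [ 0.5475 -0.2225  0.3635]
-0.18 147 [ 0.5543 -0.1774  0.0259]
-0.14 47 [ 0.5528 -0.1413  0.0071]
-0.1 48 [ 0.5513 -0.0999  0.0073]
-0.06 41 [ 0.5455 -0.0611  0.0056]
-0.02 31 [ 0.546  -0.024   0.0052]
```

View pics/s9.png

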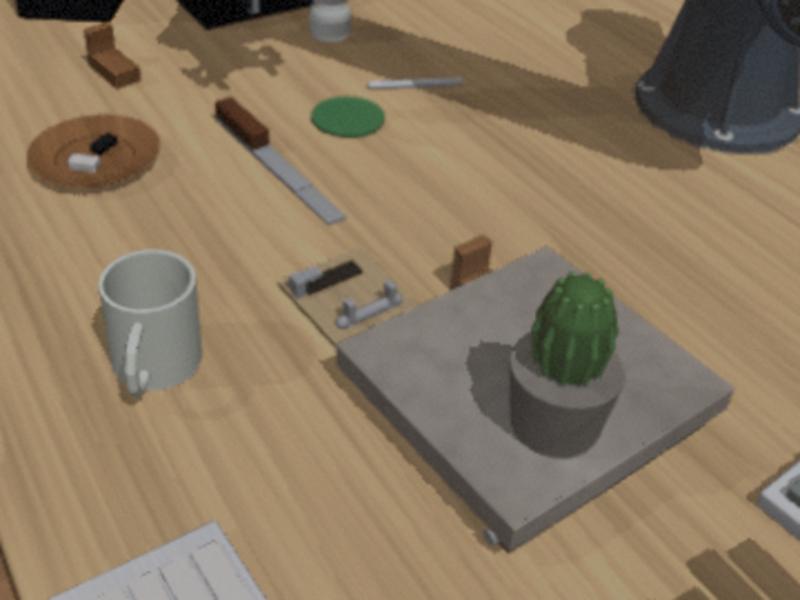

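The bar lies flat on bare desk from (240,120) to (335,215). The shim's tab stands at the slab edge (472,262), the slab is level at 0.030 rad, and the bystanders are where they were.

```bash
python3 -c "
from station import order;print(order.sign_off())"
```

```text
the job is handed in; nothing more can be done
None
```

The job is handed in at about 33 s: the stand measures level (0.030 rad) on the shim, which was slid in until it touched the foot at about 7 N, the bar lies flat on bare desk, and nothing else was moved.

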